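Count to the third lane of the bar's tin rack and slide a tin in

ROBOT

A 6-joint arm with a two-finger parallel gripper is mounted at the origin on the work surface. World frame = base frame: x ahead of the robot, y to its left, z up, the work surface at z = 0. Lengths are in m, angles in degrees, forces in N, time in s.
With the tool pointing down it reaches from about 0.35 to 0.975 m from the base axis. Payload 17.4 kg.
Tool frame: the origin (TCP) lies at the very end of the fingers, on their centre line; the grasp point (between the pads) lies 19 mm behind it; z points along the fingers, y is the direction in which the jaws open and shut (so a half turn about z gives the same grasp; the last joint's range is limited). The gripper opens to 85 mm and grips with 20 to 120 N. Pads are 22 mm wide; open, the fingers measure 114 mm over their backs; the gripper's body (76 mm by 85 mm) begins 54 mm behind the grasp point. The pads swing forward as they close: fully open they stand 13 mm farther back than shut.
Start: joints at [-71.78, 6.646, 82.598, -0, 90.757, -2.166], TCP at [0.235, -0.633, 0.202] pointing down, gripper open.
Joint ranges: [-162.19, 162.19], [-47.58, 125.68], [4.15, 143.07], [-65.23, 245.23], [0.69, 171.88], [-170.13, 170.13]. Speed limits (degrees/s): [108.29, 108.29, 127.2, 180, 180, 180].

INTERFACE

Orientations are given as a 3x3 rotation matrix whose columns are the frame's x, y, z axes.
In Python, from station import bot, cams gives the robot as it stands. Calls block until the motion is done:
- bot.goto(position, orientation): joint-space move of the TCP to a pose.
- bot.move_l(position, attitude=None, max_speed=0.15): straight line of the TCP; attitude=None keeps the orientation; max_speed is the mean speed in m/s.
- bot.movej(angles): joint-space move.
- bot.gripper_to(opening, f_grip=None): opening from 0.0 (shut) to 1.0 (fully open); f_grip is the grip in N (None keeps the last); returns when the fingers have stopped.
- bot.pause(seconds).
- bot.solve_ik(position, orientation): joint angles nearest the present ones, or None.
- cams.read_camera(name): name is "scene" or "top" or "wrist"; returns the picture (384x512x3 uint8, red, green, blue); there is no depth.
- cams.camera_params(name): a dict with "camera_matrix" (3x3 intrinsics, pixels), "cam_to_world" (4x4, takes a point from camera to world coordinates). Camera axes: x right, y down, z forward; pixel columns grow to the right and rows downward; lengths in m; the calibration is good to about 2 mm. The wrist camera is an equidistant fisheye: a pixel r from the principal point sees the ray r / f radians off the axis. A picture is of the moment at which its call begins: read the wrist's pose just before it. camera_params takes no time and is no camera call; for the wrist camera it gives the pose at the moment of the call.
A pose or a line that the arm cannot do raises bot.Unreachable and nothing moves.
- bot.hand_in(): hands the job in, once; it reports no verdict.
Readings, each from a call of its own:
- bot.current_t(): time.
- bot.current_joints(): joint angles.
- bot.current_dq(): joint speeds.
- bot.current_joint_efforts(): joint torques, N m.
- bot.current_tool_pos(): TCP position.
- bot.current_tool_rot(): TCP orientation.
- bot.current_ft_force(): force on the tool from outside, world axes, zero at the start.
- bot.current_wrist_torque(): the same for the moment, N m.
- bot.current_width(): opening from 0.0 (shut) to 1.0 (fully open).
Only numpy, scipy, OpenCV 4.12 (cv2) and the standard library are available. Lean on these libraries where they do the work, as an engineer would, in place of code of your own. Each camera call takes 0.05 s, during which the arm holds its last target. There are 200 camera calls.

TASK

Put the red snack tin away in the third lane of the wire tin rack: first lay a fingertip on the rack's top rail over the first lane, at the left end as the robot sees it, and run it along the rail without lifting off, counting the lanes, until it is over the third and no further. Then, without gripping or lifting the tin, push it upright across the bar and into that third lane until it stands against the tin already at the back. Leave the other tins and the things on the bar where they are.

Things in the scene. Friction and masses are not known exactly. Their poses are not given: they have to be found in the camera images.
- rack: steel wire rack with 6 lanes for tins, fixed. Origin at counter level in its middle; x points into the lanes (away from the robot, yaw within 0.10 rad), y along the row of lanes to the robot's left, z up. 7 dividers of 5 mm wire, 72 mm apart, at y = +216 ... -216 mm; lane centres at y = +180 (first), +108 (second), +36 (third), -36, -108, -180 mm. Lanes are 67 mm wide inside
- rack_front (a point): top of the front upright of the rack's middle divider (between third and fourth lanes), in the rack's frame at x = -60, y = 0, z = 45 mm. All front uprights are alike; from their tops the wire slopes up to the top rail at rack x = 0. A guide wire runs along each divider 30 mm up. Lanes have no floor and no front sill: tins slide in on the counter
- rack_back (a point): middle of the upper back stop wire, in the rack's frame at x = +64.5, y = 0, z = 42 mm. The back wires close the lanes (inner face x = +62 mm). A tin right at the back has its axis at x = +32 mm, one touching it in front at x = -28 mm, just inside the front uprights. Four lanes start with a tin within 4 mm of the back, the third lane always; all have room in front
- top_rail: the rack's top rail: a straight steel rod 8 mm thick and 452 mm long over the middle of the rack, along the rack's y, with black end balls 13 mm thick. Origin at its middle, on its axis, 78 mm above the counter (its upper side is 82 mm up; nothing else of the rack is as high, tin tops are at 56 mm); axes as the rack's. Fixed and rigid
- red_tin: red bar-snack tin with a white band and a red ring-pull lid, 60 mm in diameter, 56 mm high, about 165 g (115 to 230 g), standing loose on the bar in front of the rack. Origin at the centre of its underside, z up. It slides with friction of about 0.5 to 0.7; pushed below 35 mm from the counter it stays upright
- tin_a: green tin with a yellow band and a lid of its colour, same size, standing at the back of some lane; origin at the centre of its underside
- tin_b: blue tin with a white band and a lid of its colour, same size, standing at the back of some lane; origin at the centre of its underside
- tin_c: yellow tin with a white band and a lid of its colour, same size, standing at the back of some lane; origin at the centre of its underside
- tin_d: silver tin with a blue band and a lid of its colour, same size, standing at the back of some lane; origin at the centre of its underside
- rocks_glass: clear rocks glass, 82 mm wide, 88 mm high, standing on the bar to the robot's right; origin at the centre of its underside. To be left alone
- jigger: steel double-cone jigger, 46 mm wide, 88 mm high, on the bar to the robot's left; origin at the centre of its underside. To be left alone
- bitters: small amber bottle with a yellow cap, 52 mm in diameter, 150 mm high, on the bar to the robot's left, beside the rack; origin at the centre of its underside. To be left alone
- chalk: blue-topped cue chalk cube, 22 mm, on the bar to the robot's right; origin at the centre of its underside. To be left alone
Mind the look-alikes: they are no part of the job. What is meant by the red_tin is not orange or purple, and is the smaller of those in its own colour.

How it is judged (in metres and radians):
On the way, in this order (a step that is already met when the one before it is completed fails the run):
1. a fingertip is laid on the top rail over the first lane (contact force between the fingers and top_rail above 0.3 N and y of the grasp point in the frame of rack between 0.153 and 0.233 m), for 0.05 s.
2. still on the rail, it passes the divider between the first and second lanes (contact force between the fingers and top_rail above 0.3 N and y of the grasp point in the frame of rack between 0.135 and 0.153 m), for 0.05 s.
3. it runs along the rail over the second lane (contact force between the fingers and top_rail above 0.3 N and y of the grasp point in the frame of rack between 0.081 and 0.135 m), for 0.05 s.
4. still on the rail, it passes the divider between the second and third lanes (contact force between the fingers and top_rail above 0.3 N and y of the grasp point in the frame of rack between 0.063 and 0.081 m), for 0.05 s.
5. it reaches the third lane on the rail (contact force between the fingers and top_rail above 0.3 N and y of the grasp point in the frame of rack between 0.012 and 0.063 m), for 0.05 s.
6. the red tin stands inside the third lane, against the tin behind it (x of red_tin in the frame of rack above -0.036 m and y of red_tin in the frame of rack between 0.029 and 0.043 m), for 0.1 s.
At the end, for the whole second after the job is handed in: The red tin stands upright (0.1 rad) and still on the counter in the third lane from the left, at rack x over -36 mm (at most 8 mm short of right home) and y 29 to 43 mm; the other tins are upright within 10 mm, the other things within 20 mm, of where they began (all of step 6 and angle between each of red_tin, tin_a, tin_b, tin_c, tin_d, rocks_glass, jigger, bitters, chalk's own z axis and vertical below 0.1 rad and linear speed of red_tin below 0.01 m/s and height (world z) of red_tin below 0.005 m and distance of each of tin_a, tin_b, tin_c, tin_d from where it was at the start of the episode below 0.01 m and distance of each of rocks_glass, jigger, bitters, chalk from where it was at the start of the episode below 0.02 m); the robot touches nothing.
It fails at once if the fingertip runs on past the third lane: the rail is touched over the fourth, fifth or sixth lane (contact force between the fingers and top_rail above 0.3 N and y of the grasp point in the frame of rack below -0.015 m).
It fails at once if the red tin is lifted off the counter or tipped (height (world z) of red_tin above 0.012 m or angle between red_tin's own z axis and vertical above 0.35 rad).
It fails at once if the fingers are put round the red tin to grip it, instead of pushing from outside (horizontal distance between the grasp point and red_tin below 0.02 m and height (world z) of the grasp point below 0.068 m).
It fails at once if a tin in the rack is tipped, lifted or pulled about (distance of any of tin_a, tin_b, tin_c, tin_d from where it was at the start of the episode above 0.015 m or angle between any of tin_a, tin_b, tin_c, tin_d's own z axis and vertical above 0.3 rad).
It fails at once if a thing on the bar is knocked or moved (distance of any of rocks_glass, jigger, bitters, chalk from where it was at the start of the episode above 0.02 m or angle between any of rocks_glass, jigger, bitters, chalk's own z axis and vertical above 0.3 rad).
It also fails if it takes over 64 s, if anything falls off the work surface, if the arm or the gripper's body presses on something with over 40 N, if the wrist force passes 120 N, or if a joint passes its speed limit or range.

## Working session

There is one attempt and no reset: what is moved stays moved. The work goes in short steps, each a Python script; the robot and the scene stay as the last script left them, time stands still between calls to the robot, and variables do not carry over. Pictures are saved under pics/ and viewed, about 8 in all and at most 12, crops included, and the job is handed in when it is done.

```bash
mkdir -p pics; ls
python3 - <<'E'
from station import bot,cams
import cv2,numpy as np
np.set_printoptions(precision=4,suppress=True)
for n in("scene","top"):
    cv2.imwrite(f"pics/{n}0.png",cams.read_camera(n)[:,:,::-1]); p=cams.camera_params(n); print(n,p)
print(bot.current_t(),bot.current_tool_rot())
E
```

```text
pics
scene {'camera_matrix': array([[442.9381,   0.    , 254.8568],
       [  0.    , 442.9381, 191.6738],
       [  0.    ,   0.    ,   1.    ]]), 'cam_to_world': array([[-0.0909,  0.8504, -0.5183,  1.1062],
       [ 0.9958,  0.0717, -0.0571,  0.1006],
       [-0.0114, -0.5213, -0.8533,  1.0348],
       [ 0.    ,  0.    ,  0.    ,  1.    ]])}
top {'camera_matrix': array([[356.7758,   0.    , 251.6389],
       [  0.    , 356.7758, 194.7902],
       [  0.    ,   0.    ,   1.    ]]), 'cam_to_world': array([[ 0.0096, -0.997 ,  0.0762,  0.4244],
       [-0.9999, -0.0101, -0.007 ,  0.013 ],
       [ 0.0077, -0.0761, -0.9971,  1.1684],
       [ 0.    ,  0.    ,  0.    ,  1.    ]])}
0.1 [[ 0.9374  0.3484 -0.0003]
 [ 0.3484 -0.9374  0.001 ]
 [ 0.0001 -0.001  -1.    ]]
```

View pics/top0.png

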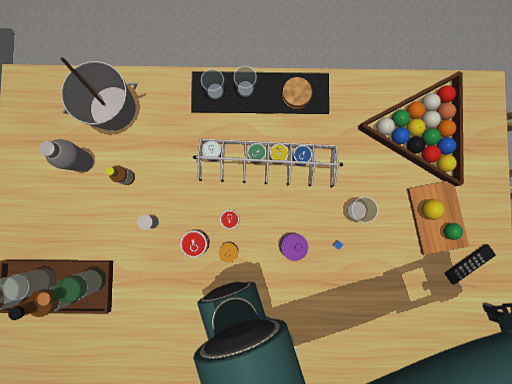

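View pics/scene0.png

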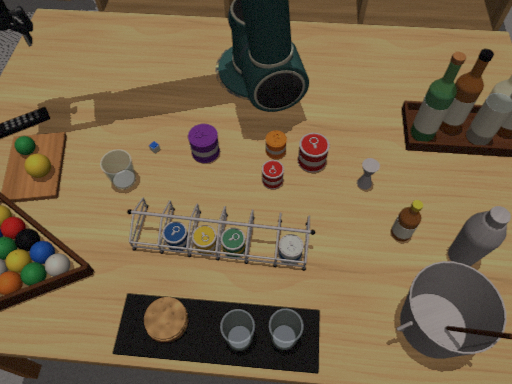

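The small red tin is at top (230,219), with larger red and orange look-alikes near (194,243) and (229,252). The rail runs from about (195,158) to (341,164), and the third lane holds the green tin at (257,152). I'll zoom in to measure these.

Run:
```python
import cv2
a=cv2.imread("pics/top0.png")[125:265,180:350]; cv2.imwrite("pics/top0c.png",cv2.resize(a,None,fx=4.7,fy=4.2,interpolation=cv2.INTER_CUBIC))
a=cv2.imread("pics/scene0.png")[130:280,120:320]; cv2.imwrite("pics/scene0c.png",cv2.resize(a,None,fx=4,fy=4,interpolation=cv2.INTER_CUBIC))
```

```text
(no output)
```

View pics/top0c.png

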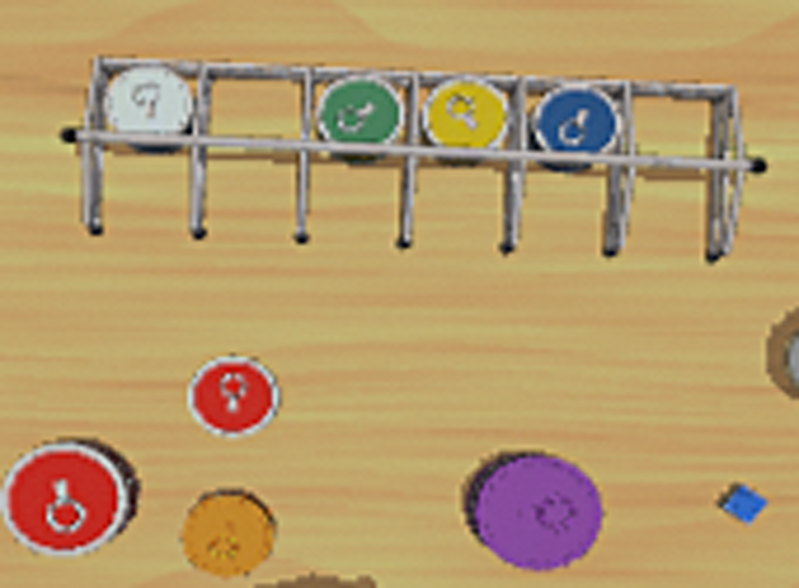

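View pics/scene0c.png

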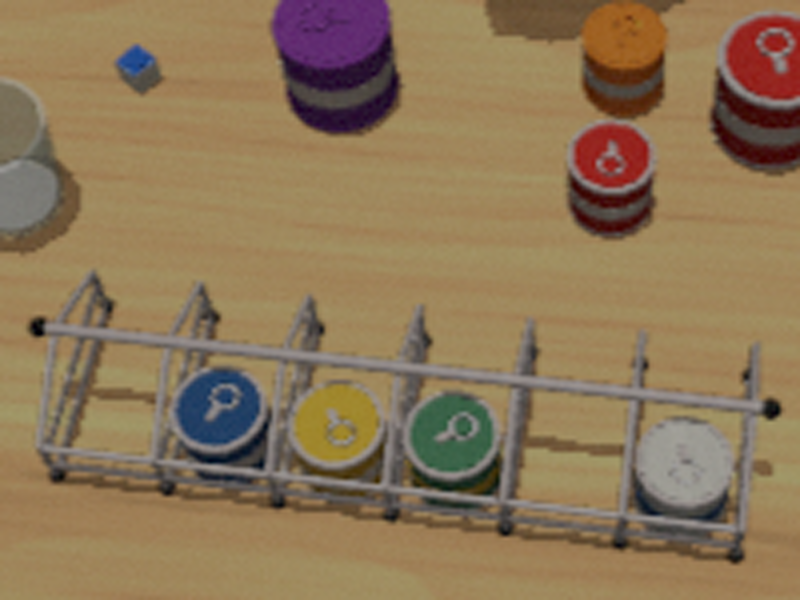

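The crops show the rail end balls at top-crop (69,135) and (759,165), and scene-crop (771,408) and (38,326). The red tin's lid is at top-crop (234,396) and scene-crop (611,157).

```bash
cat > h.py <<'E'
from station import bot,cams
import numpy as np
np.set_printoptions(precision=4,suppress=True)
def ray(n,uv,z):
    p=cams.camera_params(n);T=p["cam_to_world"]
    d=T[:3,:3]@np.linalg.inv(p["camera_matrix"])@[uv[0],uv[1],1]
    return T[:3,3]+d*(z-T[2,3])/d[2]
E
python3 - <<'E'
from h import *
t=lambda u,v:((u+.5)/4.7-.5+180,(v+.5)/4.2-.5+125)
s=lambda u,v:((u+.5)/4-.5+120,(v+.5)/4-.5+130)
for nm,a,b,z in [("L",(69,135),(771,408),.078),("R",(759,165),(38,326),.078),("red",(234,396),(611,157),.056),("green",(361,115),(452,432),.056),
  ("orange",(228,532),(625,38),.056),("bigred",(65,499),(775,60),.075),("upr mid",(403,243),None,.0)]:
    print(nm,ray("top",t(*a),z), ray("scene",s(*b),z) if b else "")
p=lambda n,q,z:[n,ray(n,q,z)]
L=(ray("top",t(69,135),.078)+ray("scene",s(771,408),.078))/2
R=(ray("top",t(759,165),.078)+ray("scene",s(38,326),.078))/2
print("len",np.linalg.norm(L-R),"mid",(L+R)/2)
d=(L-R)/np.linalg.norm(L-R);yaw=np.arctan2(-d[0],d[1]);print("yaw",yaw)
c,sn=np.cos(yaw),np.sin(yaw);Rm=np.array([[c,-sn,0],[sn,c,0],[0,0,1]])
m=(L+R)/2;m[2]=0
for nm,a,b in [("red",(234,396),(611,157)),("green",(361,115),(452,432))]:
    print(nm,Rm.T@(ray("top",t(*a),.056)-m),Rm.T@(ray("scene",s(*b),.056)-m))
print(bot.current_t())
E
```

```text
L [0.6236 0.1835 0.078 ] [0.6252 0.1841 0.078 ]
R [ 0.6062 -0.2702  0.078 ] [ 0.6074 -0.2683  0.078 ]
red [0.4335 0.0737 0.056 ] [0.4367 0.0753 0.056 ]
green [ 0.645  -0.0085  0.056 ] [ 0.647  -0.0069  0.056 ]
orange [0.3337 0.0762 0.056 ] [0.3357 0.078  0.056 ]
bigred [0.3579 0.1808 0.075 ] [0.3612 0.1809 0.075 ]
upr mid [ 0.5548 -0.0399  0.    ] 
len 0.45342444303645973 mid [ 0.6156 -0.0427  0.078 ]
yaw -0.038764554710587144
red [-0.1865  0.1093  0.056 ] [-0.1833  0.111   0.056 ]
green [0.028  0.0353 0.056 ] [0.0299 0.037  0.056 ]
0.1
```

Both cameras agree: rail length is 0.453 m (spec 0.452), and green is at rack (0.029, 0.036), as expected. Red is at rack (-0.185, 0.110). Next is the rail.

```bash
cat >> h.py <<'E'
YAW=-0.0388; O=np.array([0.6156,-0.0427,0]); c,s=np.cos(YAW),np.sin(YAW)
RM=np.array([[c,-s,0],[s,c,0],[0,0,1.]])
W=lambda x,y,z: O+RM@np.array([x,y,z])      # rack -> world
rk=lambda p: RM.T@(np.array(p)-O)
def rot(phi,tilt=0):
    """tool x toward rack heading phi (deg); tilt>0 puts the fingertips ahead along it"""
    a=np.radians(phi);t=np.radians(tilt);h=RM@[np.cos(a),np.sin(a),0];d=np.array([0,0,-1.])
    z=np.cos(t)*d+np.sin(t)*h; x=np.cos(t)*h-np.sin(t)*d
    return np.column_stack([x,np.cross(z,x),z])
E
python3 - <<'E'
from h import *
bot.gripper_to(0.0)
R=rot(0)
bot.goto(W(0,.19,.20),R); print(bot.current_t(),bot.current_joints())
bot.move_l(W(0,.19,.090))
f0=np.array(bot.current_ft_force()); print("f0",f0)
F=lambda: np.array(bot.current_ft_force())[2]-f0[2]
z=.089
while F()<3 and z>.076:
    z-=.0007; bot.move_l(W(0,.19,z),max_speed=.02)
print("contact z",z,F(),rk(bot.current_tool_pos()))
if F()>=2:
    bot.pause(.2)
    for y in np.arange(.18,.034,-.01):
        f=F()
        z+= -.0004 if f<3 else (.0004 if f>15 else 0)
        bot.move_l(W(0,y,z),max_speed=.06); print(round(y,3),round(z,4),round(F(),1),rk(bot.current_tool_pos()))
    bot.pause(.2); print(F()); bot.move_l(W(0,.04,.15))
print(bot.current_t())
E
```

```text
3.9167 [ 10.9555   2.3552  87.3253  -0.0058  90.32   103.2176]
f0 [1.2531 0.1048 0.4786]
contact z 0.07569999999999988 -0.775118744096728 [-0.      0.19    0.0756]
9.55
```

Run:
```python
from h import *
import cv2
print(bot.current_width(),bot.current_ft_force(),bot.current_tool_pos(),bot.current_wrist_torque())
a=cams.read_camera("scene")[170:290,210:350,::-1]
b=cams.read_camera("top")[125:225,160:300,::-1]
cv2.imwrite("pics/s1.png",np.vstack([cv2.resize(i,(400,h),interpolation=cv2.INTER_CUBIC) for i,h in((a,343),(b,286))])[:600])
```

```text
0.001372177249752928 [-0.4139 -0.3741 -0.2965] [0.6229 0.1471 0.0756] [ 0.0267 -0.021   0.0218]
```

View pics/s1.png

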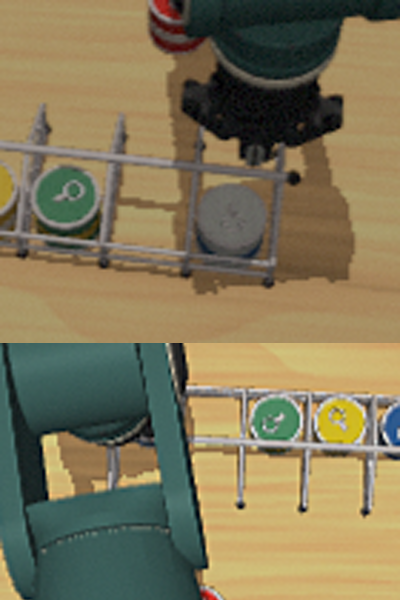

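Run:
```python
from h import *
p=cams.camera_params("scene");T=np.linalg.inv(p["cam_to_world"])
def pr(P):
    q=p["camera_matrix"]@(T[:3,:3]@P+T[:3,3]);q=q[:2]/q[2];return q,(q-[210,170])*2.857
for x,y,z in[(0,.19,.0756),(-.011,.19,.0756),(.011,.19,.0756),(0,.19,.082),(0,.226,.078),(0,.216,.042),(0,.19,.12)]: print(x,y,z,*pr(W(x,y,z)))
for n,q in(("scene",(210+255/2.857,170+160/2.857)),):
  for z in(.076,.082,.09): print(z,rk(ray(n,q,z)))
```

```text
0 0.19 0.0756 [296.8873 230.0506] [248.2369 171.5646]
-0.011 0.19 0.0756 [297.2534 225.9978] [249.2829 159.9858]
0.011 0.19 0.0756 [296.5173 234.1467] [247.1798 183.2672]
0 0.19 0.082 [297.0733 228.8552] [248.7683 168.1493]
0 0.226 0.078 [311.9622 231.2746] [291.306  175.0615]
0 0.216 0.042 [306.4644 237.3148] [275.5988 192.3185]
0 0.19 0.12 [298.2182 221.4959] [252.0395 147.1238]
0.076 [-0.0114  0.1948  0.076 ]
0.082 [-0.0083  0.1946  0.082 ]
0.09 [-0.0041  0.1943  0.09  ]
```

Run:
```python
from h import *
import cv2
print(bot.current_tool_rot(),bot.current_tool_pos(),bot.current_t()); p=cams.camera_params("wrist");print(p)
w=cams.read_camera("wrist")[:,:,::-1]; a=cams.read_camera("scene")[195:250,260:330,::-1]
cv2.imwrite("pics/w1.png",w)
cv2.imwrite("pics/w1v.png",np.vstack([cv2.resize(w,(400,300)),cv2.resize(a,(400,300),interpolation=cv2.INTER_CUBIC)]))
```

```text
[[ 0.9992 -0.0388 -0.    ]
 [-0.0388 -0.9992  0.    ]
 [-0.     -0.     -1.    ]] [0.623  0.1472 0.0757] 9.65
{'camera_matrix': array([[297.3186,   0.    , 253.9261],
       [  0.    , 297.3186, 188.8933],
       [  0.    ,   0.    ,   1.    ]]), 'cam_to_world': array([[-0.0387, -0.945 , -0.3249,  0.7057],
       [-0.9993,  0.0366,  0.0127,  0.1433],
       [-0.0001,  0.3251, -0.9457,  0.2481],
       [ 0.    ,  0.    ,  0.    ,  1.    ]])}
```

View pics/w1v.png

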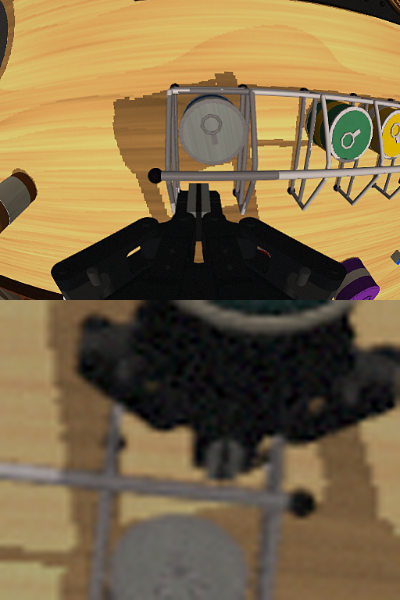

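```bash
cat >> h.py <<'E'
def wproj(P):
    p=cams.camera_params("wrist");T=np.linalg.inv(p["cam_to_world"]);q=T[:3,:3]@P+T[:3,3];K=p["camera_matrix"]
    th=np.arctan2(np.hypot(q[0],q[1]),q[2]);return K[:2,2]+K[0,0]*th*q[:2]/np.hypot(q[0],q[1])
def wray(uv,z):
    p=cams.camera_params("wrist");T=p["cam_to_world"];K=p["camera_matrix"];d=np.array(uv)-K[:2,2];r=np.hypot(*d);th=r/K[0,0]
    v=T[:3,:3]@np.r_[d/r*np.sin(th),np.cos(th)];return T[:3,3]+v*(z-T[2,3])/v[2]
E
python3 - <<'E'
from h import *
print("ball",rk(wray((197,225.3),.078)),"exp px",wproj(W(0,.226,.078)))
print("green",rk(wray((350*1.28,133*1.28),.056)))
print("silver",rk(wray((212*1.28,125*1.28),.056)))
print("rail mid",rk(wray((198*1.28,176*1.28),.078)))
print("tip px in view",wproj(bot.current_tool_pos())/1.28,[wproj(W(x,.19,.0756))/1.28 for x in(-.011,.011)])
E
```

```text
ball [-0.0004  0.226   0.078 ] exp px [196.9892 224.7437]
green [0.0322 0.0377 0.056 ]
silver [0.0371 0.1778 0.056 ]
rail mid [-0.0001  0.1897  0.078 ]
tip px in view [197.6897 174.695 ] [array([197.6846, 186.3929]), array([197.6544, 162.324 ])]
```

All cameras agree on the rail, but the fingertip shows up behind it, with nothing over the reported TCP. That means the tip is either offset towards the robot or higher than reported. I'll run guarded tests to find out which.

Run:
```python
from h import *
bot.move_l(W(0,.19,.095)); bot.move_l(W(.016,.19,.095))
f0=np.array(bot.current_ft_force()); print("f0",f0)
z=.095
for z in np.arange(.090,.0735,-.0015):
    bot.move_l(W(.016,.19,z),max_speed=.03); f=np.array(bot.current_ft_force())-f0
    if abs(f[2])>1.5: break
print(z,f,rk(bot.current_tool_pos()),bot.current_t())
```

```text
f0 [-0.3877  0.4661  0.2975]
0.07499999999999998 [ 0.1995 -0.5613  0.225 ] [0.0159 0.19   0.0749] 13.1
```

Run:
```python
from h import *
bot.move_l(W(.016,.185,.084)); bot.move_l(W(0.0,.185,.084));bot.move_l(W(0.0,.185,.075))
f0=np.array(bot.current_ft_force()); print("f0",f0)
for z in np.arange(.0735,.034,-.0015):
    bot.move_l(W(0,.185,z),max_speed=.04); f=np.array(bot.current_ft_force())-f0
    if np.linalg.norm(f)>2: break
print(z,f,rk(bot.current_tool_pos()),bot.current_t())
```

```text
f0 [ 0.1123 -0.3005  0.3736]
0.050999999999999976 [-5.5102 -0.3475 13.0188] [0.0003 0.1851 0.0524] 17.8583
```

Run:
```python
from h import *
import cv2
print(bot.current_ft_force(),bot.current_wrist_torque(),bot.current_width())
w=cams.read_camera("wrist")[150:300,160:360,::-1]; a=cams.read_camera("scene")[195:250,260:330,::-1]
cv2.imwrite("pics/w2v.png",np.vstack([cv2.resize(w,(400,300),interpolation=cv2.INTER_CUBIC),cv2.resize(a,(400,300),interpolation=cv2.INTER_CUBIC)]))
```

```text
[-5.3979 -0.6481 13.3924] [-0.1897  0.8792  0.0014] -0.0034497377012762
```

View pics/w2v.png

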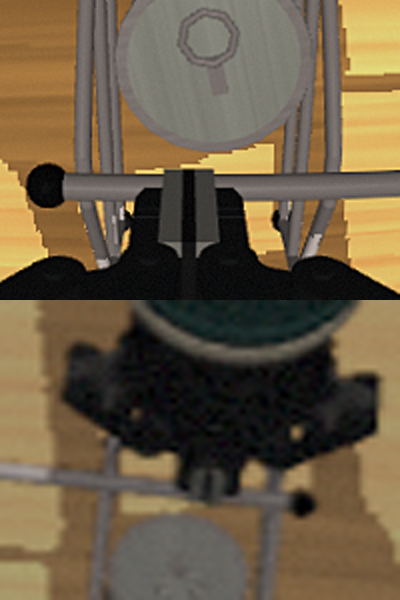

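Run:
```python
from h import *
for nm,u,v in(("front L",165,170),("front R",212,170),("black L",130,188)):
    q=(160+(u+.5)/2-.5,150+(v+.5)/2-.5)
    print(nm,[rk(wray(q,z)) for z in(.0524,.082,.09)])
print("scene bottom",[rk(ray("scene",(260+207/5.714,195+(505-300)/5.4545),z)) for z in(.0524,.082)])
print("gripper z view",cams.camera_params("wrist")["cam_to_world"][:3,3]-bot.current_tool_pos(), bot.solve_ik(bot.current_tool_pos(),bot.current_tool_rot()),bot.current_joints())
```

```text
front L [array([-0.0078,  0.1921,  0.0524]), array([0.0078, 0.1908, 0.082 ]), array([0.012 , 0.1904, 0.09  ])]
front R [array([-0.0078,  0.1768,  0.0524]), array([0.0078, 0.1781, 0.082 ]), array([0.012 , 0.1784, 0.09  ])]
black L [array([-0.0147,  0.2039,  0.0524]), array([0.0021, 0.2006, 0.082 ]), array([0.0066, 0.1997, 0.09  ])]
scene bottom [array([-0.0046,  0.1896,  0.0524]), array([0.0101, 0.1888, 0.082 ])]
gripper z view [ 0.0825 -0.0039  0.1724] [ 10.5708   6.7017  96.6811   0.0023  76.5525 102.7942] [ 10.5708   6.7017  96.6811   0.0023  76.5525 102.7942]
```

The tip is on the rail, pressing with 13 N. The wrist and scene rays place its front edge at x≈8–10 mm if it is at z=82 mm. So the reported TCP reads about 30 mm low along the tool, and I'll allow for that. Now I slide along the rail, keeping contact.

Run:
```python
from h import *
z=.0512; F=lambda: bot.current_ft_force()[2]
for y in np.arange(.173,.036,-.012):
    f=F(); z+= -.0004 if f<6 else (.0004 if f>15 else 0)
    bot.move_l(W(0,y,z),max_speed=.05); print(round(y,3),round(z,4),round(F(),1),rk(bot.current_tool_pos()))
bot.pause(.2); print(F(),bot.current_t())
bot.move_l(W(0,.041,.10)); print(rk(bot.current_tool_pos()),bot.current_ft_force(),bot.current_t())
```

```text
0.173 0.0512 9.5 [0.0007 0.1731 0.0524]
0.161 0.0512 9.6 [0.0007 0.161  0.0525]
0.149 0.0512 8.7 [0.0007 0.149  0.0525]
0.137 0.0512 9.6 [0.0008 0.1371 0.0525]
0.125 0.0512 11.1 [0.0007 0.1251 0.0525]
0.113 0.0512 10.3 [0.0008 0.113  0.0525]
0.101 0.0512 9.8 [0.0007 0.1011 0.0525]
0.089 0.0512 9.5 [0.0008 0.089  0.0525]
0.077 0.0512 10.9 [0.0007 0.077  0.0524]
0.065 0.0512 10.1 [0.0008 0.065  0.0525]
0.053 0.0512 9.5 [0.0008 0.053  0.0525]
0.041 0.0512 11.0 [0.0008 0.041  0.0525]
9.307399752174062 22.8583
[-0.0001  0.041   0.0996] [-0.7617 -0.0745 -0.4277] 23.3333
```

```bash
cat >> h.py <<'E'
DZ=.030  # reported TCP lies this far beyond the real fingertip
def pose(x,y,z,phi,tilt):
    R=rot(phi,tilt); return W(x,y,z)+DZ*R[:,2],R
E
python3 - <<'E'
from h import *
import cv2
A=lambda y,z: pose(-.185,y,z,-90,6)
for q in(A(.165,.16),A(.165,.014),A(.074,.014),pose(-.245,.036,.014,0,6),pose(-.066,.036,.014,0,6)): print(bot.solve_ik(*q))
bot.gripper_to(.3); bot.goto(*A(.165,.17)); print(bot.current_t(),bot.current_width())
cv2.imwrite("pics/w3.png",cams.read_camera("wrist")[:,:,::-1]); cams_p=cams.camera_params("wrist")
print("red exp px",wproj(W(-.185,.11,.056)))
E
```

```text
[  16.8668  -18.6641  112.7796   -5.6729   87.8637 -160.6005]
[  16.8668  -11.3136  121.1387   -5.9538   72.2339 -158.99  ]
[   5.6459  -15.142   124.2451   -6.2567   71.8229 -170.1294]
[ -3.6144 -31.7464 135.5555   0.1546  70.1927  88.564 ]
[ -3.1356  -3.9371 114.574    0.1067  63.3639  89.0446]
27.325 0.29859846543980517
red exp px [252.7808 137.4904]
```

View pics/w3.png

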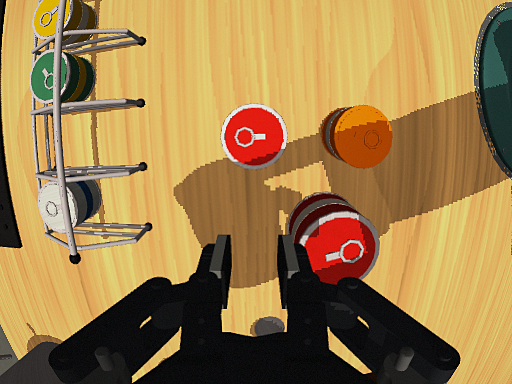

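Red's lid is at (254,136), against a predicted (253,137), so the position holds. Joint 6 would end on its limit, so I'll turn the heading by 6° and then push sideways.

Run:
```python
from h import *
import cv2
A=lambda y,z: pose(-.189,y,z,-84,6)
print(bot.solve_ik(*A(.073,.014)))
bot.goto(*A(.160,.10)); bot.move_l(A(.160,.014)[0],max_speed=.1); print("down",bot.current_ft_force(),bot.current_t())
for y in(.150,.135,.10,.073):
    bot.move_l(A(y,.014)[0],max_speed=.05); print(y,bot.current_ft_force())
bot.move_l(A(.095,.014)[0],max_speed=.12); bot.move_l(A(.095,.13)[0],max_speed=.2)
q=pose(-.247,.036,.13,0,6); bot.goto(*q); print(bot.current_t(),bot.current_joints())
cv2.imwrite("pics/w4.png",cams.read_camera("wrist")[:,:,::-1]); print(wproj(W(-.185,.036,.056)),rk(bot.current_tool_pos()))
```

```text
None
down [ 0.2036  0.0848 -0.3359] 28.7667
0.15 [-0.7352 -0.9037  0.5678]
0.135 [ 0.3798 -0.1751  0.3688]Traceback (most recent call last):
  File "<stdin>", line 7, in <module>
station.Unreachable: the arm cannot follow that straight line within its joint ranges
```

Run:
```python
from h import *
import cv2
A=lambda y,z: pose(-.189,y,z,-84,6)
B=lambda y,z: pose(-.181,y,z,-97,6)
for y in(.16,.073): print(bot.solve_ik(*B(y,.014)))
cv2.imwrite("pics/w4.png",cams.read_camera("wrist")[:,:,::-1]); print(wproj(W(-.185,.1,.056)))
bot.move_l(A(.160,.014)[0],max_speed=.12); bot.move_l(*B(.160,.014)); print(bot.current_t())
```

```text
[  15.9608  -10.5793  120.5197   -5.6859   72.7007 -152.9989]
[   5.3554  -14.0574  123.3854   -6.0963   72.2818 -163.483 ]
[250.1    211.9298]
30.35
```

View pics/w4.png

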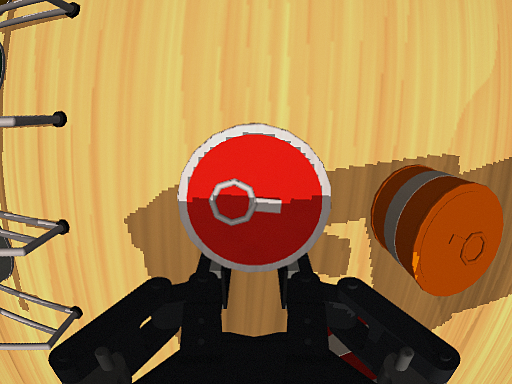

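The tin sits in the cradle, with its lid at (254,197). I'll finish the sideways push with the corrected heading.

Run:
```python
from h import *
import cv2
B=lambda y,z: pose(-.181,y,z,-97,6)
bot.move_l(B(.138,.014)[0],max_speed=.1)
bot.move_l(B(.073,.014)[0],max_speed=.05); print(bot.current_ft_force())
u=cams.read_camera("wrist"); cv2.imwrite("pics/w5.png",u[:,:,::-1])
m=((u[:,:,0]>90)&(u[:,:,1]<60)&(u[:,:,2]<60)).astype(np.uint8)
n,l,st,ce=cv2.connectedComponentsWithStats(m)
for i in range(1,n):
    if st[i,4]>800: print(st[i],ce[i],rk(wray(ce[i],.056)))
bot.move_l(B(.095,.014)[0],max_speed=.12); bot.move_l(B(.095,.12)[0],max_speed=.2)
q=pose(-.252,.036,.12,0,6); bot.goto(*q); print(bot.current_t(),bot.current_joints())
u=cams.read_camera("wrist");cv2.imwrite("pics/w6.png",u[:,:,::-1]); print(wproj(W(-.185,.036,.056)))
m=((u[:,:,0]>90)&(u[:,:,1]<60)&(u[:,:,2]<60)).astype(np.uint8)
n,l,st,ce=cv2.connectedComponentsWithStats(m)
for i in range(1,n):
    if st[i,4]>800: print(st[i],ce[i],rk(wray(ce[i],.056)))
```

```text
[-0.7007  0.1244  0.2247]
[  187   136   135   130 11819] [256.7373 199.5728] [-0.1879  0.0335  0.056 ]
[216 191  34  33 826] [232.7131 207.3015] [-0.1785  0.0354  0.056 ]
36.8667 [ -3.6403 -38.2961 129.1829   0.1494  83.1186  88.551 ]
[253.1745 122.3262]
[ 219   89   72   72 3396] [254.4679 126.0942] [-0.1877  0.0351  0.056 ]
[  16  190   61   79 3029] [ 46.0842 227.4282] [-0.2707  0.2287  0.056 ]
```

View pics/w6.png

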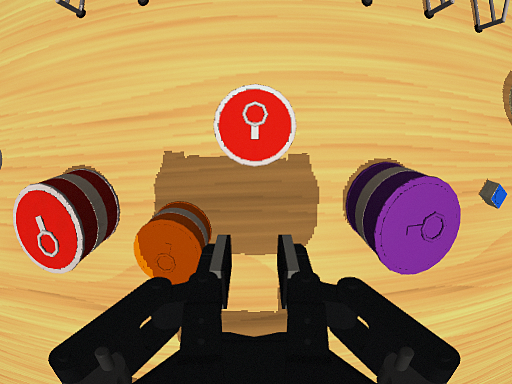

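The tin is at rack (-0.188, 0.035). Now the push into the lane, with force checks.

Run:
```python
from h import *
import cv2
C=lambda x,z: pose(x,.0362,z,0,6)
bot.move_l(C(-.243,.10)[0],max_speed=.2); bot.move_l(C(-.243,.014)[0],max_speed=.15)
f0=np.array(bot.current_ft_force())
bot.move_l(C(-.222,.014)[0],max_speed=.06); bot.move_l(C(-.085,.014)[0],max_speed=.06); print("in",bot.current_ft_force()-f0,bot.current_t())
for x in np.arange(-.083,-.0625,-0.0-(-.0015)):
    bot.move_l(C(x,.014)[0],max_speed=.03); f=np.array(bot.current_ft_force())-f0; print(round(x,4),f)
    if f[0]<-3.5: break
u=cams.read_camera("wrist");cv2.imwrite("pics/w7.png",u[:,:,::-1])
m=((u[:,:,0]>90)&(u[:,:,1]<60)&(u[:,:,2]<60)).astype(np.uint8)
m=cv2.morphologyEx(m,cv2.MORPH_CLOSE,np.ones((25,25)))
n,l,st,ce=cv2.connectedComponentsWithStats(m)
for i in range(1,n):
    if st[i,4]>2000: b=st[i];k=(b[0]+b[2]/2-.5,b[1]+b[3]/2-.5); print(b,ce[i],rk(wray(ce[i],.056)),rk(wray(k,.056)))
print(bot.current_t())
```

```text
in [-0.6276  0.3687  0.2993] 40.8333
-0.083 [ 0.8157  1.1007 -0.4558]
-0.0815 [-0.0997  0.9113  0.9414]
-0.08 [0.071  0.3653 0.7309]
-0.0785 [0.1712 0.8715 0.9468]
-0.077 [0.3878 0.2907 1.1753]
-0.0755 [0.3105 0.5392 0.7315]
-0.074 [0.1299 0.1297 1.5727]
-0.0725 [-0.1555  1.3361  1.0535]
-0.071 [-0.295   0.8187 -0.3895]
-0.0695 [-0.1065  0.93    1.0925]
-0.068 [0.1025 0.7326 0.7335]
-0.0665 [0.1251 0.8193 0.701 ]
-0.065 [-0.2594  1.4493  0.5263]
-0.0635 [-2.1496  0.5729  1.8561]
[  187   148   135   120 13239] [253.9115 204.511 ] [-0.027   0.0356  0.056 ] [-0.0282  0.0356  0.056 ]
44.3833
```

View pics/w7.png

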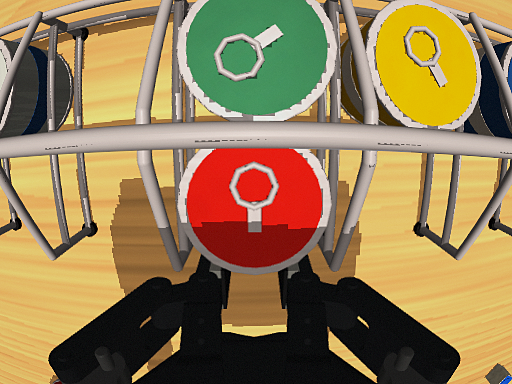

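The red tin is in the third lane at about (-0.028, 0.036), touching the green one, and the force rose to 2 N on contact. I'll back off, check from overhead and hand in.

Run:
```python
from h import *
import cv2
C=lambda x,z: pose(x,.0362,z,0,6)
bot.move_l(C(-.12,.014)[0],max_speed=.06); bot.move_l(C(-.14,.15)[0],max_speed=.15)
u=cams.read_camera("wrist");cv2.imwrite("pics/w8.png",u[:,:,::-1])
m=((u[:,:,0]>90)&(u[:,:,1]<60)&(u[:,:,2]<60)).astype(np.uint8)
n,l,st,ce=cv2.connectedComponentsWithStats(m)
for i in range(1,n):
    if st[i,4]>300: b=st[i];k=(b[0]+b[2]/2-.5,b[1]+b[3]/2-.5);print(b,rk(wray(k,.056)))
print(wproj(W(-.028,.036,.056)),bot.current_ft_force(),bot.current_t())
```

```text
[ 222   37   64   61 2592] [-0.0279  0.036   0.056 ]
[  60  291   47   42 1121] [-0.2734  0.2317  0.056 ]
[253.478   67.1721] [ 0.5391 -0.0614 -0.0855] 46.5917
```

View pics/w8.png

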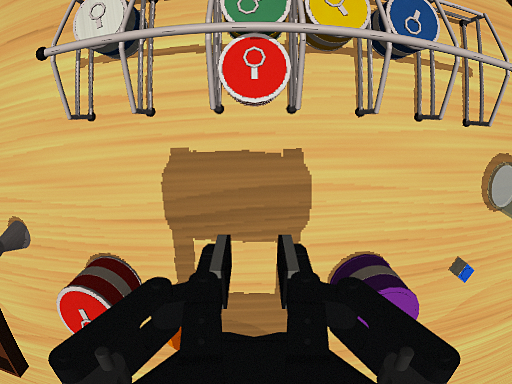

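The red lid is at (254,68), upright in the third lane against green. The jigger, glass and chalk are in place and the gripper is clear.

```bash
python3 -c "
from h import *
bot.hand_in(); print(bot.current_t())"
```

```text
the job is handed in; nothing more can be done
the job is handed in; nothing more can be done
```

I put the red tin away in the third lane and handed the job in with the clock at about 47 s of the 64 s allowed. The hand-in reports no verdict.

- **Rail:** I laid the fingertip on the rail over the first lane (y = 0.185 m) and slid it to y = 0.041 m over the third lane. Contact force read 9–11 N at every check along the way, and then I lifted off.
- **Tin:** I pushed it upright with a partly open two-finger cradle, first sideways and then into the lane. It was never gripped or lifted.
- **Last check:** the wrist camera showed the tin at rack x = -27.9 mm, y = 36.0 mm, upright against the green tin. The gripper was clear of everything, with force readings near zero.
- **Other things:** the other tins, jigger, glass and chalk looked undisturbed in that picture. I did not look at the bitters bottle again at the end, but the arm never worked near it.

**What disagreed or failed:**
- **Fingertip height:** the real fingertip ended about 30 mm short of the reported TCP. My first two descents to the rail therefore met nothing, which cost about 10 s. I confirmed the offset by touch and allowed for it after that.
- **Sideways push:** one push line was refused because of joint 6's range. I redid it with a heading turned the other way.

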